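# Face up the medicines on the cedar stool

## Robot

A 7-joint arm with a two-finger parallel gripper is mounted at the origin on the work surface. World frame = base frame: x ahead of the robot, y to its left, z up, the work surface at z = 0. Lengths are in m, angles in rad, forces in N, time in s.
With the tool pointing down it reaches from about 0.4 to 0.875 m from the base axis. Payload 19.3 kg.
Tool frame: the origin (TCP) lies between the finger pads; the fingertips stand 17 mm ahead of it and the grasp point (between the pads) lies 2 mm behind it (bot.finger_overhang is the distance from the TCP to the fingertips, in m); z points along the fingers, y is the line along which they close (so a half turn about z gives the same grasp; the last joint's range is limited). The gripper opens to 85 mm and grips with 20 to 120 N. Pads are 22 mm wide; open, the fingers measure 114 mm over their backs; the gripper's body (76 mm by 85 mm) begins 54 mm behind the grasp point. The pads swing forward as they close: fully open they stand 13 mm farther back than shut.
Start: joints at [-1.177, 0.521, -0.036, 1.599, 0.021, 1.021, -0.113], TCP at [0.28, 0.559, 0.248] pointing down, gripper open.
Joint ranges: [-2.91, 2.91], [-0.3, 2.13], [-1.5, 1.42], [0.17, 2.43], [-1.26, 4.41], [0.16, 1.93], [-2.52, 2.52]. Speed limits (rad/s): [1.89, 1.89, 2.39, 2.39, 3.01, 3.01, 3.01].

## Interface

Orientations are given as [roll, pitch, yaw] about the fixed x, y, z axes, in that order (R = Rz(yaw) Ry(pitch) Rx(roll)).
In Python, from workcell import observe, grab_frame, bot gives the robot as it stands.
- The arm moves only by the shell command python3 -m crank 'ROWS' [FORCE]. ROWS is a JSON object of lists of equal length, an entry for each row: "linear": the shift along the world's x, y, z each as a share of 0.25 m, from -1 to 1, a list of three; "delta_rot": the turn, a rotation vector about the world's x, y, z each as a share of 30 degrees, from -1 to 1, a list of three; "fingers": the opening, from -1 (shut) to 1 (fully open). In form: {"linear": [[dx, dy, dz], ...], "delta_rot": [[rx, ry, rz], ...], "fingers": [fingers, ...]}. A call has 1 to 5 rows; each row is the pose to reach, as a shift and turn from the pose commanded when the call began; what a row does not reach only later rows make up. A row lasts 1/10 s, in which the tool goes at most 50 mm and 8.59 degrees, less where a joint would pass 70% of its speed; a pose out of reach is approached as far as the arm can. A call with a number of a shift or a turn outside -1 to 1 is refused whole. A call with a gripper value outside its range is refused whole. The fingers move at their own pace and stop on an object; FORCE is the grip in N (left out, the last holds). Time passes only in rows, so rows that repeat a pose let the fingers close. It gives the time, the measured TCP pose, the force, the opening and the grip force at its end, in the units of the state.
- observe(): the state, without advancing time (a new reading comes with each control period).
- grab_frame(name): name is "side" or "top"; returns a dict with "image" (384x512x3 uint8, red, green, blue), "mtx" (3x3 intrinsics, pixels), "xyz" and "orientation" of the camera in the world. Camera axes: x right, y down, z forward; pixel columns grow to the right and rows downward; lengths in m; the calibration is good to about 2 mm. A picture is of the moment at which its call begins. There is no depth.
- bot.job_done(): hands the job in; it is judged then, once.
The state is a dict: "clock": time; "qpos": joint angles; "qd": joint speeds; "joint_efforts": joint torques, N m; "position": TCP position; "tool_rot": TCP orientation; "force": force on the tool from outside, world axes, zero at the start; "moment": the same for the moment, N m; "grip_width": finger opening in m; "finger_force": force on a finger pad.
Only numpy, scipy, OpenCV 4.12 (cv2) and the standard library are available. Lean on these libraries where they do the work, as an engineer would, in place of code of your own. Each camera call takes 0.05 s, during which the arm holds its last target. There are 200 camera calls.

## Task

Face up the medicines on the stool towards its front edge, the edge nearest the robot. Without lifting it, push the loaded sleeve rack round and back until it stands square along the stool's back edge, its low front board facing the front and its back board within about 3 cm of the edge, not overhanging, with the sleeves still in their slots. Also stand the orange bottle gently in the middle of the stone coaster with its label square to the front, and leave the coaster, the glass cup and the tin where they are.

Things in the scene. Friction and masses are not known exactly. Their poses are not given: they have to be found in the camera images.
- stool: Fixed square cedar stool, seat 460 x 460 mm, flat. Origin: centre of the seat's top face, which is level with the robot's work surface (z = 0). Its +x axis points to the back edge (far from the robot), -x to the front edge (nearest the robot), z up; the edges are parallel to x and y. Its place and yaw vary.
- stool_back (a point): Middle of the stool's back edge, 230 mm from the stool's origin along the stool's +x, on the seat's top face. Axes as the stool.
- rack: Loose wooden rack, 116 mm deep (x), 147 mm wide (y), about 0.55 kg with its sleeves. Origin: centre of its underside. Full-width boards 8 mm thick: front (-x) 46 mm high, back (+x) 84 mm high. Between them six dividers 7 mm thick, 56 mm high, along x make five slots 21 mm wide, 28 mm pitch; the outer ones are its sides. Base 8 mm thick. Slides when pushed low with a few newtons.
- rack_back (a point): Middle of the rack's back face at its underside, 58 mm from the rack's origin along the rack's +x. Axes as the rack.
- bottle: Loose orange plastic bottle, flattened oval: 44 mm front to back (x), 70 mm wide (y), body 88 mm high with straight flat front and back, white round flip-top cap 38 mm across above it, 116 mm high in all, about 0.17 kg. Origin: centre of its underside, z up. The label panel is on its front, the flat side at -x, where the thumb lip of the lid also sticks out; no label at the back.
- coaster: Loose round grey stone coaster, 100 mm across, 12 mm thick, lying on the stool. Origin: centre of its underside; the bottle goes on its flat top, 12 mm higher.
- cup: Bystander: glass medicine cup, 56 mm across the rim, 62 mm high, standing on the stool. Origin: centre of its underside.
- tin: Bystander: round metal ointment tin, 60 mm across, 25 mm high, lying on the stool. Origin: centre of its underside.
- sleeve1: Flat rigid plastic blister sleeve, 94 mm long (x) x 15 mm thick (y) x 66 mm high, standing loosely in the rack at about y = -56 mm in the rack's frame, its lower edge 8 mm and its top 74 mm above the stool. Origin: centre of its lower edge.
- sleeve2: Flat rigid plastic blister sleeve, 94 mm long (x) x 15 mm thick (y) x 66 mm high, standing loosely in the rack at about y = -28 mm in the rack's frame, its lower edge 8 mm and its top 74 mm above the stool. Origin: centre of its lower edge.
- sleeve3: Flat rigid plastic blister sleeve, 94 mm long (x) x 15 mm thick (y) x 66 mm high, standing loosely in the rack at about y = 0 mm in the rack's frame, its lower edge 8 mm and its top 74 mm above the stool. Origin: centre of its lower edge.
- sleeve4: Flat rigid plastic blister sleeve, 94 mm long (x) x 15 mm thick (y) x 66 mm high, standing loosely in the rack at about y = 56 mm in the rack's frame, its lower edge 8 mm and its top 74 mm above the stool. Origin: centre of its lower edge.

How it is judged:
By the outcome, as a careful person would: the job done as asked, in the order asked, and still so for the second after the job is handed in, with the robot touching nothing.
It also fails if it takes over 64 s, if anything falls off the work surface, if the arm or the gripper's body presses on something with over 40 N, if the wrist force passes 120 N, or if a joint passes its speed limit or range.

## Working session

There is one attempt and no reset: what is moved stays moved. The work goes in short steps, Python scripts to look and compute and a shell command to move; the robot and the scene stay as the last step left them, time stands still between calls to the robot, and variables do not carry over. Pictures are saved under pics/ and viewed, at most 10 in all, crops included, and the job is handed in when it is done.

```bash
ls; mkdir -p pics; python3 - <<'E'
from workcell import observe, grab_frame, bot
import cv2,json,numpy as np
for n in("side","top"):
    f=grab_frame(n); cv2.imwrite(f"pics/{n}0.png",f["image"][:,:,::-1])
    print(n,np.round(f["mtx"],1).tolist(),f["xyz"],f["orientation"])
s=observe();print({k:np.round(v,3).tolist() for k,v in s.items()},bot.finger_overhang)
E
```

```text
pics
side [[384.4, 0.0, 252.9], [0.0, 384.4, 195.8], [0.0, 0.0, 1.0]] [ 0.60125163 -0.52346735  0.53147612] [-2.32008425  0.00920956 -0.076012  ]
top [[486.7, 0.0, 257.1], [0.0, 486.7, 196.7], [0.0, 0.0, 1.0]] [0.49362431 0.02676464 1.14569154] [-3.01861115e+00 -1.63784096e-03 -1.57283240e+00]
{'clock': 0.1, 'qpos': [-1.177, 0.522, -0.036, 1.6, 0.021, 1.021, -0.113], 'qd': [-0.0, -0.0, 0.003, -0.002, 0.001, 0.003, 0.001], 'joint_efforts': [0.003, -92.848, 1.984, -37.054, 0.018, 0.005, -0.0], 'position': [0.28, 0.559, 0.248], 'tool_rot': [-3.141, 0.0, 2.678], 'force': [0.07, 0.51, -0.257], 'moment': [0.007, 0.048, -0.024], 'finger_force': 0.0, 'grip_width': 0.085} 0.017
```

View pics/side0.png

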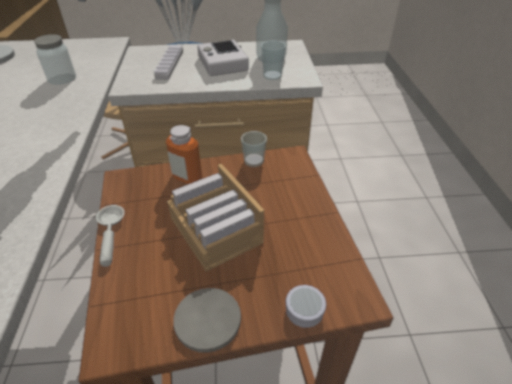

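View pics/top0.png

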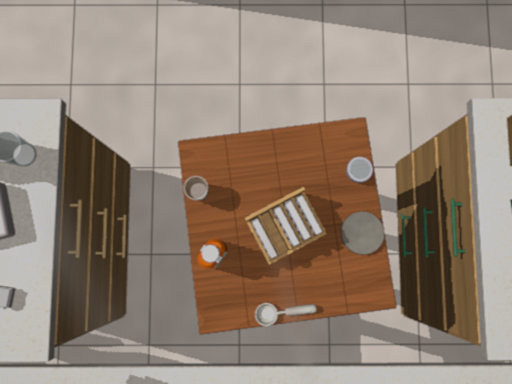

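The side view shows the bottle at (184,155), its label facing lower left. It also shows the cup (254,147), rack (215,215), coaster (207,320) and tin (305,305), plus an unlisted spoon (108,235) near the front left. In the top view (up = +x, right = -y) the stool corners are near (180,141), (366,118), (396,308) and (200,332). The rack's high back board runs (247,228)–(304,190). Next I'll measure these in an enlarged crop.

```bash
cat > h.py <<'E'
import numpy as np, cv2
from scipy.spatial.transform import Rotation as R
from workcell import observe, grab_frame, bot
def ray(f,u,v):
    d=np.linalg.inv(f["mtx"])@[u,v,1.]
    return np.array(f["xyz"]),R.from_euler("xyz",f["orientation"]).as_matrix()@d
def pl(f,uv,z):
    o,d=ray(f,*uv); return (o+d*(z-o[2])/d[2])[:2]
def px(f,p):
    c=R.from_euler("xyz",f["orientation"]).as_matrix().T@(np.array(p)-f["xyz"]); q=f["mtx"]@c; return q[:2]/q[2]
E
python3 - <<'E'
from h import *
f=grab_frame("top");im=f["image"];cv2.imwrite("pics/top1.png",cv2.resize(im[105:345,170:410,::-1],None,fx=2.5,fy=2.5,interpolation=cv2.INTER_CUBIC))
hsv=cv2.cvtColor(im,cv2.COLOR_RGB2HSV).astype(int);H,S,V=hsv[...,0],hsv[...,1],hsv[...,2]
m=((H<14)&(S>110)&(V>50)).astype(np.uint8)*255
m[:,:140]=0;m[:,400:]=0
m=cv2.morphologyEx(m,cv2.MORPH_CLOSE,np.ones((7,7)))
c=max(cv2.findContours(m,0,1)[0],key=cv2.contourArea)
h=cv2.convexHull(c);q=cv2.approxPolyN(h,4)[0] if hasattr(cv2,"approxPolyN") else cv2.boxPoints(cv2.minAreaRect(c))
P=np.array([pl(f,p,0) for p in q]);print("stool",q.tolist(),P.round(3).tolist(),np.linalg.norm(P-np.roll(P,1,0),axis=1).round(3))
print("ctr",P.mean(0).round(4),[round(float(np.degrees(np.arctan2(*(b-a)[::-1]))),1) for a,b in zip(P,np.roll(P,-1,0))])
for n,(x0,x1,y0,y1),mm,z in [("coaster",(335,392,205,260),(S<70)&(V>70),.012),("tin",(342,378,152,188),(S<90),.025),("cap",(196,228,238,270),(S<90)&(V>150),.116),("cup",(180,214,172,204),(S<110),.062)]:
    k=np.zeros(H.shape,np.uint8);k[y0:y1,x0:x1]=mm[y0:y1,x0:x1]*255
    c=max(cv2.findContours(k,0,1)[0],key=cv2.contourArea);(u,v),r=cv2.minEnclosingCircle(c)
    print(n,round(u,1),round(v,1),round(r,1),pl(f,(u,v),z).round(4),"D",np.linalg.norm(pl(f,(u+r,v),z)-pl(f,(u-r,v),z)).round(3))
E
```

```text
stool [[396, 307], [199, 334], [178, 141], [365, 117]] [[0.378, -0.296], [0.318, 0.158], [0.771, 0.215], [0.829, -0.237]] [0.455 0.458 0.456 0.456]
ctr [ 0.5741 -0.0399] [97.5, 7.1, -82.6, -172.6]
coaster 373.1 232.0 32.4 [ 0.5505 -0.2452] D 0.151
tin 366.2 169.5 20.5 [ 0.6957 -0.2306] D 0.096
cap 210.0 253.5 11.0 [0.5008 0.1241] D 0.046
cup 189.9 187.5 18.4 [0.6487 0.1757] D 0.083
```

View pics/top1.png

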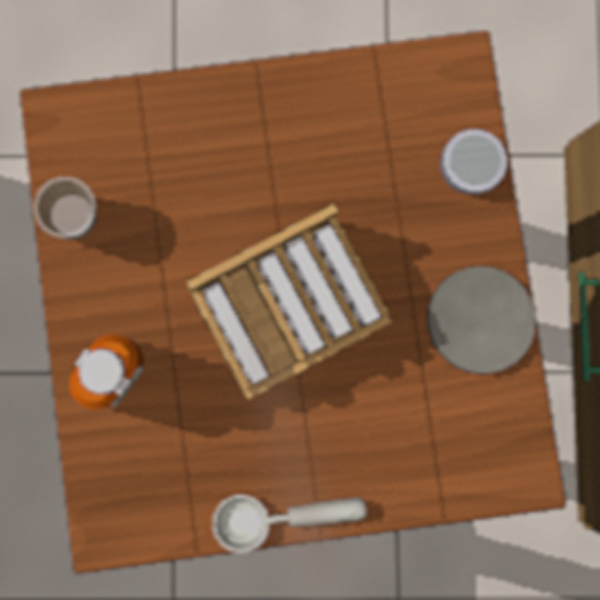

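The crop shows the rack's back-board top corners at (188,284) and (335,205), and its front-board top corners at (250,398) and (389,321). The coaster is at (482,320), tin (475,160), cup (66,208), cap (101,371), and the spoon runs from (215,523) to (368,512). The bottle's label faces lower right, its edge running about (140,365)–(110,407).

```bash
python3 - <<'E'
from h import *
f=grab_frame("top");im=f["image"]
C=lambda u,v:(170+(u+.5)/2.5-.5,105+(v+.5)/2.5-.5)
for n,u,v,z in [("coaster",482,320,.012),("coL",429,320,.012),("coR",536,320,.012),("tin",475,160,.025),("cup",66,208,.062),("cap",101,371,.116),("spoonL",213,523,.02),("spoonR",368,512,.01),("lab1",140,365,.07),("lab2",110,407,.07)]:
    print(n,pl(f,C(u,v),z).round(4))
B=[pl(f,C(188,284),.084),pl(f,C(335,205),.084)];F=[pl(f,C(250,398),.046),pl(f,C(389,321),.046)]
for n,(a,b) in (("back",B),("front",F)):
    d=a-b;print(n,a.round(4),b.round(4),"len",np.linalg.norm(d).round(4),"yaw",np.degrees(np.arctan2(-d[0],d[1])).round(1))
print("ctr",np.mean(B+F,0).round(4),"depth",np.linalg.norm(np.mean(B,0)-np.mean(F,0)).round(4))
hsv=cv2.cvtColor(im,cv2.COLOR_RGB2HSV);k=np.zeros(im.shape[:2],np.uint8)
m=((hsv[...,0]<14)&(hsv[...,1]>210)&(hsv[...,2]>120))
k[235:272,192:232]=m[235:272,192:232]*255
c=max(cv2.findContours(k,0,1)[0],key=cv2.contourArea);print("orange",cv2.fitEllipse(cv2.convexHull(c)),cv2.minAreaRect(c),cv2.contourArea(c))
g=grab_frame("side");cv2.imwrite("pics/s1.png",cv2.resize(g["image"][115:195,155:275,::-1],None,fx=5,fy=5,interpolation=cv2.INTER_CUBIC))
E
```

```text
coaster [ 0.5489 -0.2204]
coL [ 0.549  -0.1711]
coR [ 0.5488 -0.2707]
tin [ 0.6976 -0.2153]
cup [0.6477 0.1618]
cap [0.5016 0.1239]
spoonL [0.3655 0.0302]
spoonR [ 0.3739 -0.1116]
lab1 [0.5072 0.094 ]
lab2 [0.4707 0.12  ]
back [0.5773 0.0515] [ 0.6469 -0.078 ] len 0.147 yaw 28.2
front [ 0.4779 -0.0032] [ 0.5465 -0.129 ] len 0.1433 yaw 28.6
ctr [ 0.5621 -0.0397] depth 0.113
orange ((206.74362182617188, 258.5639343261719), (17.662126541137695, 18.910320281982422), 134.35733032226562) ((204.5, 262.0), (18.867961883544922, 9.433980941772461), 32.0053825378418) 53.5
```

View pics/s1.png

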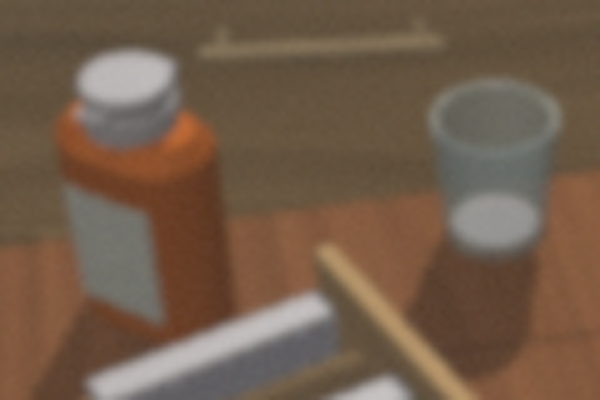

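The side crop shows the label's top edge running (65,185)–(150,212), the bottle's cap at (127,80) and the cup clear to the right. Rack yaw comes out at 28.4° with its centre at (0.562,-0.040), against a stool yaw of 7.3° and centre (0.574,-0.040). I'll carry the open gripper to just in front of the rack.

```bash

python3 -m crank '{"linear":[[0.48,-0.8,0],[0.48,-0.8,0],[0.48,-0.8,0],[0.48,-0.8,0],[0.48,-0.8,0]],"delta_rot":[[0,0,0.565],[0,0,0.565],[0,0,0.565],[0,0,0.565],[0,0,0.565]],"fingers":[1,1,1,1,1]}'
python3 -m crank '{"linear":[[0.4,-0.9,0],[0.4,-0.9,0],[0.4,-0.9,0],[0.4,-0.9,0],[0.4,-0.9,0]],"delta_rot":[[0,0,0.565],[0,0,0.565],[0,0,0.565],[0,0,0.565],[0,0,0.565]],"fingers":[1,1,1,1,1]}'
```

```text
clock: 0.75
position: [0.4013, 0.3557, 0.2484]
tool_rot: [-3.141, 0.001, 2.971]
force: [0.7, 0.5, 0.2]
grip_width: 0.0852
finger_force: 0.0
clock: 1.25
position: [0.4978, 0.1371, 0.2485]
tool_rot: [3.142, 0.0, -3.014]
force: [0.3, 1.4, 0.0]
grip_width: 0.0853
finger_force: 0.0
```

```bash

python3 -m crank '{"linear":[[-0.184,-0.832,0],[-0.184,-0.832,0],[-0.184,-0.832,0],[-0.184,-0.832,0],[-0.184,-0.832,0]],"delta_rot":[[0,0,0],[0,0,0],[0,0,0],[0,0,0],[0,0,0]],"fingers":[1,1,1,1,1]}'
python3 -m crank '{"linear":[[0,0,-0.2],[0,0,-0.4],[0,0,-0.6],[0,0,-0.8],[0,0,-0.84]],"delta_rot":[[0,0,0],[0,0,0],[0,0,0],[0,0,0],[0,0,0]],"fingers":[1,1,1,1,1]}'
python3 -c '
from h import *
g=grab_frame("side");cv2.imwrite("pics/s2.png",cv2.resize(g["image"][110:350,80:380,::-1],None,fx=2.5,fy=2.5,interpolation=cv2.INTER_CUBIC))'
```

```text
clock: 1.75
position: [0.4498, -0.0736, 0.2485]
tool_rot: [-3.14, -0.0, -3.019]
force: [0.5, 2.0, -1.4]
grip_width: 0.0856
finger_force: 0.0
clock: 2.25
position: [0.4488, -0.0686, 0.0343]
tool_rot: [3.14, -0.007, -3.013]
force: [0.2, -0.3, 1.2]
grip_width: 0.0855
finger_force: 0.0
```

View pics/s2.png

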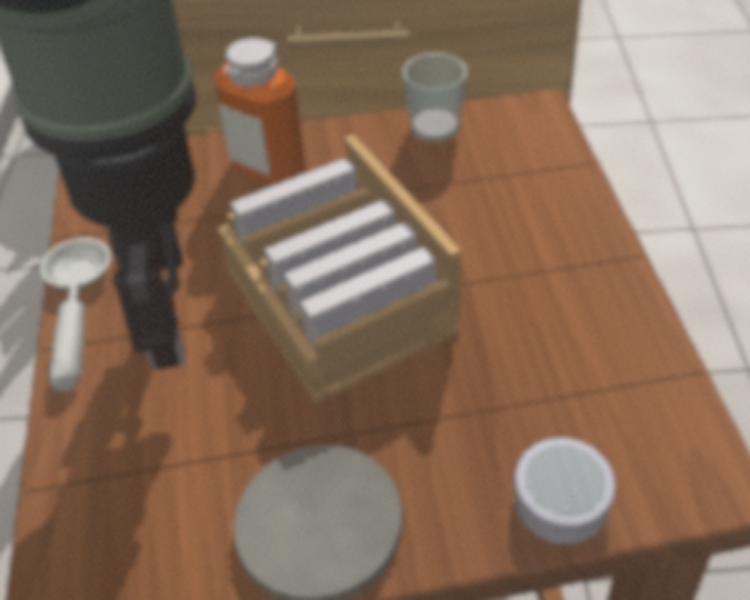

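The gripper stands in front of the rack's low board, with its fingertips around (165,360) near the seat and its body above the sleeve tops. I'll push along stool +x.

```bash

python3 -m crank '{"linear":[[0.048,0.006,0],[0.096,0.012,0],[0.144,0.018,0],[0.19,0.024,0],[0.238,0.03,0]],"delta_rot":[[0,0,0],[0,0,0],[0,0,0],[0,0,0],[0,0,0]],"fingers":[1,1,1,1,1]}'
python3 -m crank '{"linear":[[0.04,0.005,0],[0.08,0.01,0],[0.12,0.015,0],[0.16,0.02,0],[0.2,0.026,0]],"delta_rot":[[0,0,0],[0,0,0],[0,0,0],[0,0,0],[0,0,0]],"fingers":[1,1,1,1,1]}'
python3 -c '
from h import *
for n in ("side","top"):
  g=grab_frame(n);cv2.imwrite(f"pics/{n}3.png",g["image"][:,:,::-1])
a=cv2.imread("pics/side3.png")[90:330,90:360];b=cv2.imread("pics/top3.png")[110:350,170:410]
cv2.imwrite("pics/m3.png",cv2.resize(np.hstack([a,b]),None,fx=1.55,fy=1.55,interpolation=cv2.INTER_CUBIC))'
```

```text
clock: 2.8
position: [0.5119, -0.061, 0.0395]
tool_rot: [3.142, 0.001, -3.013]
force: [-5.5, 1.4, 1.5]
grip_width: 0.0854
finger_force: 2.4
clock: 3.3
position: [0.5617, -0.0545, 0.0392]
tool_rot: [3.142, 0.0, -3.013]
force: [-4.2, 0.9, 0.1]
grip_width: 0.0855
finger_force: 2.0
```

View pics/m3.png

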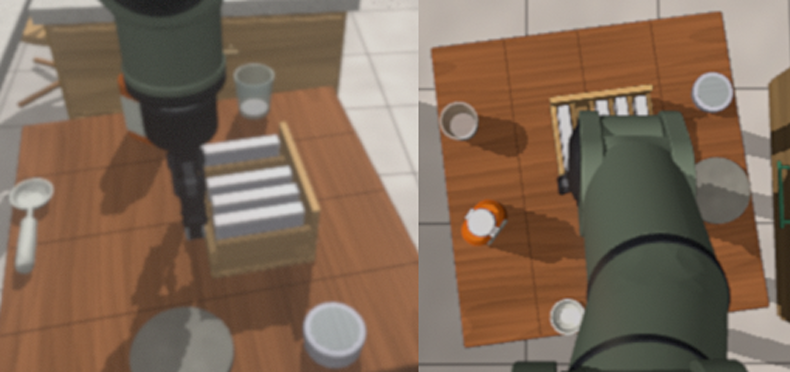

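The rack has turned nearly square: its back board in the right half runs (551,99)–(651,87), and the sleeves are in their slots. I'll work out what's left.

```bash
cat >> h.py <<'E'
SC=np.array([.5741,-.0399]);SY=np.radians(7.3)
def st(p):
    d=np.array(p)-SC; return np.array([d[0]*np.cos(SY)+d[1]*np.sin(SY),-d[0]*np.sin(SY)+d[1]*np.cos(SY)])
def backedge(f,x0,x1,y0,y1):
    "light-wood top edge of the back board: first bright pixel per column, line fit"
    im=f["image"];h=cv2.cvtColor(im,cv2.COLOR_RGB2HSV).astype(int)
    m=(h[...,2]>150)&(h[...,0]>14)&(h[...,0]<24)&(h[...,1]>70)
    k=np.zeros(m.shape,np.uint8);k[y0:y1,x0:x1]=m[y0:y1,x0:x1]
    u=[c for c in range(x0,x1) if k[:,c].any()];v=[int(np.argmax(k[:,c]))-.5 for c in u]
    vx,vy,a,b=cv2.fitLine(np.array(list(zip(u,v)),np.float32),cv2.DIST_HUBER,0,.01,.01).ravel()
    L=lambda c:(c,b+(c-a)*vy/vx)
    P,Q=[st(pl(f,L(c),.084)) for c in (min(u)-.5,max(u)+.5)]
    print("cols",min(u),max(u),"stool frame ends",P.round(4),Q.round(4),"len",np.linalg.norm(P-Q).round(3),"tilt deg",np.degrees(np.arctan2(-(P-Q)[0],(P-Q)[1])).round(1),"gap to edge mm",(230-1000*(P+Q)[0]/2).round(1))
E
python3 -c '
from h import *
f=grab_frame("top");backedge(f,245,335,150,190)
print(st(observe()["position"][:2]))'
```

```text
cols 255 320 stool frame ends [0.1131 0.0564] [ 0.1135 -0.0912] len 0.148 tilt deg 0.1 gap to edge mm 116.7
[-0.01383464 -0.01307874]
```

```bash

python3 -m crank '{"linear":[[0.04,0.005,0],[0.08,0.01,0],[0.12,0.015,0],[0.16,0.02,0],[0.2,0.026,0]],"delta_rot":[[0,0,0],[0,0,0],[0,0,0],[0,0,0],[0,0,0]],"fingers":[1,1,1,1,1]}'
python3 -m crank '{"linear":[[0.04,0.005,0],[0.08,0.01,0],[0.115,0.015,0],[0.14,0.018,0],[0.15,0.02,0]],"delta_rot":[[0,0,0],[0,0,0],[0,0,0],[0,0,0],[0,0,0]],"fingers":[1,1,1,1,1]}'
python3 -c '
from h import *
f=grab_frame("top");backedge(f,235,335,118,165)
print(st(observe()["position"][:2]))'
```

```text
clock: 3.95
position: [0.6103, -0.0488, 0.0387]
tool_rot: [-3.141, -0.002, -3.014]
force: [-7.6, -1.1, 6.1]
grip_width: 0.0849
finger_force: 4.0
clock: 4.45
position: [0.6482, -0.0436, 0.0385]
tool_rot: [-3.141, -0.001, -3.014]
force: [-8.3, -2.0, 7.4]
grip_width: 0.0856
finger_force: 4.4
cols 250 314 stool frame ends [0.1985 0.0566] [ 0.1984 -0.0901] len 0.147 tilt deg -0.0 gap to edge mm 31.5
[ 0.07322223 -0.01309145]
```

```bash

python3 -m crank '{"linear":[[0.024,0.003,0],[0.048,0.006,0],[0.064,0.008,0],[0.07,0.009,0],[0.07,0.009,0]],"delta_rot":[[0,0,0],[0,0,0],[0,0,0],[0,0,0],[0,0,0]],"fingers":[1,1,1,1,1]}'
python3 -c '
from h import *
f=grab_frame("top");backedge(f,235,335,112,165)'
python3 -m crank '{"linear":[[-0.04,-0.005,0],[-0.12,-0.015,0],[-0.24,-0.03,0],[-0.32,-0.04,0.1],[-0.32,-0.04,0.3]],"delta_rot":[[0,0,0],[0,0,0],[0,0,0],[0,0,0],[0,0,0]],"fingers":[1,1,1,1,1]}'
python3 -m crank '{"linear":[[0,0.1,0.2],[0,0.2,0.4],[0,0.35,0.5],[-0.1,0.5,0.5],[-0.1,0.5,0.5]],"delta_rot":[[0,0,0],[0,0,0],[0,0,0],[0,0,0],[0,0,0]],"fingers":[1,1,1,1,1]}'
python3 -c '
from h import *
f=grab_frame("top");backedge(f,235,335,112,165)
g=grab_frame("top");cv2.imwrite("pics/t4.png",cv2.resize(g["image"][105:345,170:410,::-1],None,fx=2.5,fy=2.5,interpolation=cv2.INTER_CUBIC))'
```

```text
clock: 5.0
position: [0.6657, -0.0412, 0.0385]
tool_rot: [-3.141, -0.0, -3.014]
force: [-3.6, -1.3, 1.7]
grip_width: 0.0855
finger_force: 1.9
cols 249 313 stool frame ends [0.2154 0.0567] [ 0.2158 -0.0903] len 0.147 tilt deg 0.2 gap to edge mm 14.4
clock: 5.55
position: [0.5812, -0.0516, 0.1113]
tool_rot: [3.141, -0.007, -3.014]
force: [1.4, 0.0, 0.8]
grip_width: 0.0854
finger_force: 0.0
clock: 6.05
position: [0.5587, 0.08, 0.2397]
tool_rot: [3.139, 0.002, -3.007]
force: [0.8, -1.3, -0.8]
grip_width: 0.0855
finger_force: 0.0
cols 249 313 stool frame ends [0.2155 0.0567] [ 0.2157 -0.0903] len 0.147 tilt deg 0.1 gap to edge mm 14.4
```

View pics/t4.png

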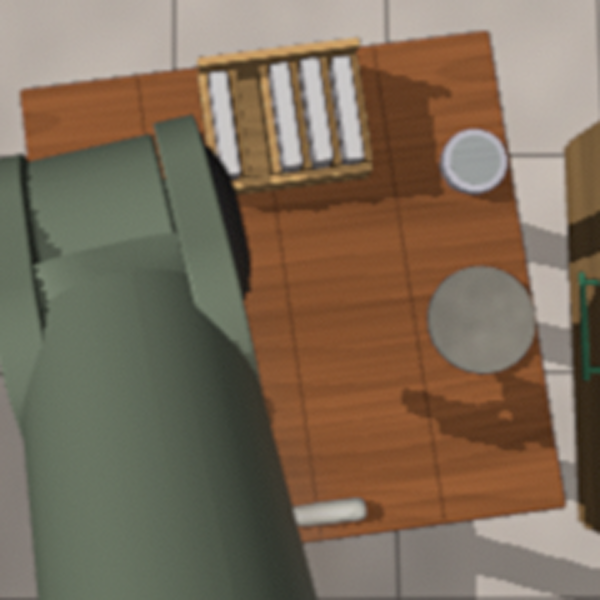

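The rack is square, with its back board's top edge at (200,57)–(358,40), a 14 mm gap to the stool's edge and the sleeves seated. Next I'll get the bottle's yaw from the label in both of the first images.

```bash
python3 - <<'E'
from h import *
f=grab_frame("top");g=grab_frame("side")
C=lambda u,v:(155+(u+.5)/5-.5,115+(v+.5)/5-.5)
cap=pl(f,(210.2,253.3),.116)
o,d=ray(g,*C(127,75));o2,d2=ray(f,210.2,253.3)
t=np.linalg.lstsq(np.c_[d,-d2],o2-o,rcond=None)[0];print("cap 2-view",(o+d*t[0]).round(4),(o2+d2*t[1]).round(4),"top only",cap.round(4))
for n,a,b,zs in (("top edge",(65,185),(150,212),(.06,.065,.07,.075)),("bottom edge",(85,292),(163,322),(.01,.015,.02,.03))):
  for z in zs:
    A,B=pl(g,C(*a),z),pl(g,C(*b),z);w=A-B;L=np.linalg.norm(w)
    th=np.arctan2(-w[0],w[1]);nrm=np.array([np.cos(th),np.sin(th)])
    print(n,z,A.round(4),B.round(4),"len",L.round(4),"yaw",np.degrees(th).round(1),"dist axis",((cap-(A+B)/2)@nrm).round(4),"lat",((cap-(A+B)/2)@[-nrm[1],nrm[0]]).round(4))
T=cv2.imread("pics/top0.png");h=cv2.cvtColor(T,cv2.COLOR_BGR2HSV)
print(h[240:272,196:230,1][::2,::1].tolist().__str__()[:0])
rb=T[...,2].astype(int)-T[...,0]
m=np.zeros(rb.shape,np.uint8);s=(slice(236,274),slice(192,234))
mm=(rb[s]>105)|((h[s][...,1]<90)&(h[s][...,2]>110));m[s]=mm*255
c=max(cv2.findContours(m,0,1)[0],key=cv2.contourArea);print(cv2.minAreaRect(c),cv2.fitEllipse(c))
for r in mm: print("".join(".#"[int(x)] for x in r))
E
```

```text
cap 2-view [0.5037 0.1241 0.1157] [0.5012 0.1237 0.1156] top only [0.5012 0.1236]
top edge 0.06 [0.4702 0.1307] [0.5062 0.1091] len 0.042 yaw 59.1 dist axis 0.0099 lat -0.0092
top edge 0.065 [0.4716 0.1237] [0.5073 0.1024] len 0.0415 yaw 59.1 dist axis 0.0151 lat -0.0047
top edge 0.07 [0.473  0.1168] [0.5083 0.0957] len 0.0411 yaw 59.1 dist axis 0.0204 lat -0.0001
top edge 0.075 [0.4744 0.1098] [0.5093 0.0889] len 0.0406 yaw 59.1 dist axis 0.0256 lat 0.0044
bottom edge 0.01 [0.4715 0.1219] [0.5057 0.0991] len 0.0411 yaw 56.4 dist axis 0.0179 lat -0.0032
bottom edge 0.015 [0.4727 0.1157] [0.5066 0.0932] len 0.0407 yaw 56.4 dist axis 0.0224 lat 0.001
bottom edge 0.02 [0.474  0.1095] [0.5075 0.0872] len 0.0403 yaw 56.4 dist axis 0.0268 lat 0.0053
bottom edge 0.03 [0.4765 0.0971] [0.5094 0.0752] len 0.0395 yaw 56.4 dist axis 0.0358 lat 0.0138

((210.50003051757812, 253.50003051757812), (22.62741470336914, 31.11269760131836), 45.0) ((210.14797973632812, 253.07061767578125), (21.050512313842773, 32.07565689086914), 36.13352584838867)
..........................................
.............
[... 877 characters left out ...]
............
.....#####.###################............
.....######.#################.............
.....#######.###############..............
......#######.##############..............
......##########.##......##...............
......##################.#................
.......################...................
........##############....................
.........############.....................
..........##########......................
............######........................
..........................................
..........................................
..........................................
#.........................................
#.........................................
```

Yaw estimates agree at 54–59°, so I'll use 56.5°, with the axis at (0.502,0.124). The two-view cap height of 0.116 m matches the given size. I'll turn the gripper -41° and move over the bottle.

```bash

python3 -m crank '{"linear":[[-0.1,0.08,0],[-0.2,0.16,0],[-0.226,0.176,0],[-0.226,0.176,0],[-0.226,0.176,0]],"delta_rot":[[0,0,-0.2],[0,0,-0.4],[0,0,-0.6],[0,0,-0.8],[0,0,-0.8]],"fingers":[1,1,1,1,1]}'
python3 -m crank '{"linear":[[0,0,0],[0,0,0],[0,0,0],[0,0,0],[0,0,0]],"delta_rot":[[0,0,-0.2],[0,0,-0.4],[0,0,-0.56],[0,0,-0.56],[0,0,-0.56]],"fingers":[1,1,1,1,1]}'
python3 -c '
from h import *
print(np.round(observe()["qpos"],2))'
```

```text
clock: 6.75
position: [0.5045, 0.1171, 0.2381]
tool_rot: [-3.141, 0.0, 2.847]
force: [0.0, 0.2, 0.4]
grip_width: 0.0856
finger_force: 0.0
clock: 7.25
position: [0.5045, 0.1173, 0.2381]
tool_rot: [-3.141, 0.0, 2.561]
force: [0.0, 0.5, 0.7]
grip_width: 0.0853
finger_force: 0.0
[-0.48  0.37  0.17  1.9  -0.08  0.88  0.73]
```

```bash

python3 -m crank '{"linear":[[-0.01,0.026,0],[-0.01,0.026,-0.15],[-0.01,0.026,-0.3],[-0.01,0.026,-0.4],[-0.01,0.026,-0.45]],"delta_rot":[[0,0,0],[0,0,0],[0,0,0],[0,0,0],[0,0,0]],"fingers":[1,1,1,1,1]}'
python3 -m crank '{"linear":[[0,0,-0.1],[0,0,-0.18],[0,0,-0.22],[0,0,-0.22],[0,0,-0.22]],"delta_rot":[[0,0,0],[0,0,0],[0,0,0],[0,0,0],[0,0,0]],"fingers":[1,1,1,1,1]}'
python3 -c '
from h import *
g=grab_frame("side");cv2.imwrite("pics/s5.png",cv2.resize(g["image"][80:240,110:310,::-1],None,fx=3,fy=3,interpolation=cv2.INTER_CUBIC))'
```

```text
clock: 7.75
position: [0.5009, 0.1245, 0.1238]
tool_rot: [-3.14, -0.002, 2.559]
force: [0.8, 0.1, 0.2]
grip_width: 0.0854
finger_force: 0.0
clock: 8.25
position: [0.5023, 0.1245, 0.0716]
tool_rot: [3.141, 0.0, 2.558]
force: [-0.5, -0.7, -0.7]
grip_width: 0.0856
finger_force: 0.0
```

View pics/s5.png

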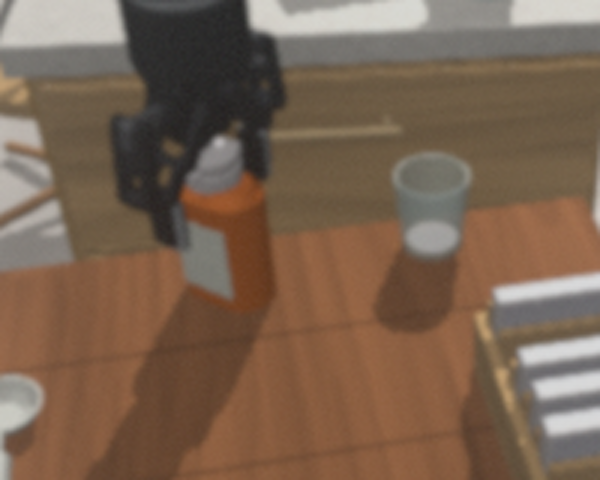

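The fingers straddle the bottle front to back, with the front finger at (170,220) beside the label and the other behind, and the cap is clear of the body. I'll close gently.

```bash

python3 -m crank '{"linear":[[0,0,0],[0,0,0],[0,0,0],[0,0,0],[0,0,0]],"delta_rot":[[0,0,0],[0,0,0],[0,0,0],[0,0,0],[0,0,0]],"fingers":[0.5,0.3,0.15,0.08,-0.1]}' 25
python3 -m crank '{"linear":[[0,0,0],[0,0,0],[0,0,0],[0,0,0],[0,0,0]],"delta_rot":[[0,0,0],[0,0,0],[0,0,0],[0,0,0],[0,0,0]],"fingers":[-0.3,-0.5,-0.5,-0.5,-0.5]}' 25
```

```text
clock: 8.8
position: [0.5019, 0.1245, 0.071]
tool_rot: [3.141, 0.0, 2.557]
force: [-0.4, -0.6, 5.7]
grip_width: 0.0444
finger_force: 24.4
clock: 9.3
position: [0.5019, 0.1245, 0.0711]
tool_rot: [3.141, 0.0, 2.557]
force: [-1.7, 1.4, 6.4]
grip_width: 0.0441
finger_force: 24.4
```

```bash

python3 -m crank '{"linear":[[0,0,0.06],[0,0,0.15],[0,0,0.25],[0,0,0.3],[0,0,0.3]],"delta_rot":[[0,0,0],[0,0,0],[0,0,0],[0,0,0],[0,0,0]],"fingers":[-0.5,-0.5,-0.5,-0.5,-0.5]}' 25
python3 -m crank '{"linear":[[0.01,-0.1,0],[0.03,-0.25,0],[0.06,-0.4,0],[0.08,-0.55,0],[0.094,-0.69,0]],"delta_rot":[[0,0,-0.15],[0,0,-0.3],[0,0,-0.48],[0,0,-0.65],[0,0,-0.82]],"fingers":[-0.5,-0.5,-0.5,-0.5,-0.5]}' 25
python3 -m crank '{"linear":[[0.02,-0.15,0],[0.04,-0.3,0],[0.06,-0.45,0],[0.08,-0.6,0],[0.094,-0.69,0]],"delta_rot":[[0,0,-0.17],[0,0,-0.34],[0,0,-0.51],[0,0,-0.68],[0,0,-0.82]],"fingers":[-0.5,-0.5,-0.5,-0.5,-0.5]}' 25
python3 -m crank '{"linear":[[0,0,0],[0,0,0],[0,0,0]],"delta_rot":[[0,0,0],[0,0,0],[0,0,0]],"fingers":[-0.5,-0.5,-0.5]}' 25
python3 -c '
from h import *
g=grab_frame("side");cv2.imwrite("pics/s6.png",cv2.resize(g["image"][130:384,90:400,::-1],None,fx=2.3,fy=2.3,interpolation=cv2.INTER_CUBIC))'
```

```text
clock: 9.8
position: [0.5024, 0.1247, 0.1469]
tool_rot: [3.14, 0.001, 2.557]
force: [0.5, -0.1, -1.9]
grip_width: 0.044
finger_force: 26.3
clock: 10.3
position: [0.5249, -0.0498, 0.1445]
tool_rot: [-3.14, -0.0, 2.124]
force: [0.2, 0.0, -1.3]
grip_width: 0.0439
finger_force: 26.2
clock: 10.8
position: [0.5481, -0.2236, 0.1445]
tool_rot: [-3.14, 0.001, 1.693]
force: [-0.0, 0.2, -1.0]
grip_width: 0.0438
finger_force: 26.3
clock: 11.1
position: [0.5488, -0.2191, 0.1452]
tool_rot: [-3.141, -0.001, 1.701]
force: [0.4, -0.2, -1.4]
grip_width: 0.0442
finger_force: 26.3
```

View pics/s6.png

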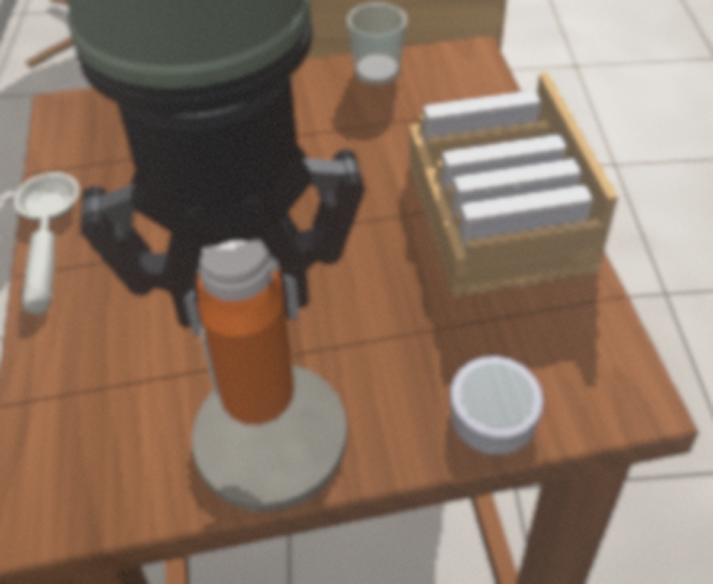

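The bottle hangs upright over the coaster with its label to the front (left in this view), and the coaster is undisturbed. I'll lower it and watch the force.

```bash

python3 -m crank '{"linear":[[0,0,-0.06],[0,0,-0.13],[0,0,-0.18],[0,-0.004,-0.21],[0,-0.004,-0.22]],"delta_rot":[[0,0,0],[0,0,0],[0,0,0],[0,0,0],[0,0,0]],"fingers":[-0.5,-0.5,-0.5,-0.5,-0.5]}' 25
python3 -m crank '{"linear":[[0,0,-0.004],[0,0,-0.008],[0,0,-0.012],[0,0,-0.016]],"delta_rot":[[0,0,0],[0,0,0],[0,0,0],[0,0,0]],"fingers":[-0.5,-0.5,-0.5,-0.5]}' 25
```

```text
clock: 11.65
position: [0.5485, -0.2215, 0.0898]
tool_rot: [-3.14, -0.0, 1.699]
force: [-0.8, 0.2, -1.1]
grip_width: 0.0443
finger_force: 26.3
clock: 12.05
position: [0.549, -0.2216, 0.0871]
tool_rot: [3.141, 0.0, 1.699]
force: [0.6, 0.6, -1.3]
grip_width: 0.0442
finger_force: 26.3
```

```bash

for i in 1 2 3; do python3 -m crank '{"linear":[[0,0.001,-0.003],[0,0.001,-0.006],[0,0.001,-0.006]],"delta_rot":[[0,0,0],[0,0,0],[0,0,0]],"fingers":[-0.5,-0.5,-0.5]}' 25 | egrep 'pos|^force'; done
```

```text
position: [0.5488, -0.2213, 0.0853]
force: [0.9, 0.4, -1.2]
position: [0.5488, -0.221, 0.0837]
force: [0.8, -0.5, -1.6]
position: [0.5491, -0.2209, 0.083]
force: [-3.3, 2.0, 11.9]
```

Contact on the coaster at the expected height (0.083). I'll ease off slightly and open gently.

```bash

python3 -m crank '{"linear":[[0,0,0.002],[0,0,0.003],[0,0,0.003],[0,0,0.003],[0,0,0.003]],"delta_rot":[[0,0,0],[0,0,0],[0,0,0],[0,0,0],[0,0,0]],"fingers":[-0.5,0.04,0.07,0.1,0.2]}' 20
python3 -m crank '{"linear":[[0,0,0],[0,0,0],[0,0,0],[0,0,0],[0,0,0]],"delta_rot":[[0,0,0],[0,0,0],[0,0,0],[0,0,0],[0,0,0]],"fingers":[0.4,0.7,1,1,1]}' 20
python3 -m crank '{"linear":[[0,0,0.08],[0,0,0.2],[0,0,0.35],[0,0,0.5],[0,0,0.6]],"delta_rot":[[0,0,0],[0,0,0],[0,0,0],[0,0,0],[0,0,0]],"fingers":[1,1,1,1,1]}'
python3 -m crank '{"linear":[[-0.05,0.1,0],[-0.1,0.3,0],[-0.1,0.5,0],[-0.1,0.7,0],[-0.1,0.9,0]],"delta_rot":[[0,0,0],[0,0,0],[0,0,0],[0,0,0],[0,0,0]],"fingers":[1,1,1,1,1]}'
python3 -m crank '{"linear":[[-0.05,0.1,0],[-0.1,0.3,0],[-0.1,0.5,0],[-0.1,0.7,0],[-0.1,0.9,0]],"delta_rot":[[0,0,0],[0,0,0],[0,0,0],[0,0,0],[0,0,0]],"fingers":[1,1,1,1,1]}'
python3 -c '
from h import *
f=grab_frame("top");backedge(f,235,335,112,165)
g=grab_frame("side")
a=g["image"][140:384,90:350,::-1];b=f["image"][110:354,180:420,::-1]
cv2.imwrite("pics/m7.png",cv2.resize(np.hstack([a,b]),None,fx=1.6,fy=1.6,interpolation=cv2.INTER_CUBIC))'
```

```text
clock: 13.45
position: [0.5488, -0.2208, 0.083]
tool_rot: [-3.141, -0.0, 1.699]
force: [0.6, 1.0, 0.0]
grip_width: 0.0511
finger_force: 0.0
clock: 13.95
position: [0.5488, -0.2208, 0.0831]
tool_rot: [3.142, 0.0, 1.699]
force: [-0.9, -0.3, 0.2]
grip_width: 0.085
finger_force: 0.0
clock: 14.45
position: [0.5491, -0.2211, 0.2356]
tool_rot: [3.14, 0.001, 1.698]
force: [0.7, 0.2, 0.0]
grip_width: 0.0856
finger_force: 0.0
clock: 14.95
position: [0.5234, 0.0046, 0.2333]
tool_rot: [3.141, -0.0, 1.698]
force: [2.1, 0.1, -0.2]
grip_width: 0.0857
finger_force: 0.0
clock: 15.45
position: [0.4984, 0.2283, 0.2333]
tool_rot: [3.141, -0.0, 1.699]
force: [1.5, -0.2, 0.0]
grip_width: 0.0852
finger_force: 0.0
cols 249 313 stool frame ends [0.2155 0.0567] [ 0.2157 -0.0903] len 0.147 tilt deg 0.1 gap to edge mm 14.4
```

View pics/m7.png

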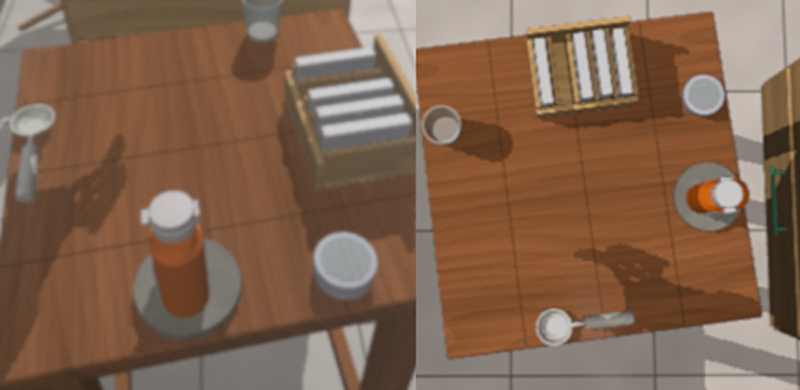

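```bash
python3 -c '
from h import *
f=grab_frame("top");im=f["image"];h=cv2.cvtColor(im,cv2.COLOR_RGB2HSV)
k=np.zeros(im.shape[:2],np.uint8);k[215:250,360:395]=((h[215:250,360:395,2]>150)&(h[215:250,360:395,1]<90))*255
c=max(cv2.findContours(k,0,1)[0],key=cv2.contourArea);M=cv2.moments(c);u=(M["m10"]/M["m00"],M["m01"]/M["m00"])
print("cap",u,pl(f,u,.128).round(4),"coaster",pl(f,(362.7,233),.012).round(4))
o=np.zeros_like(k);d=im.astype(int);o[215:260,335:395]=((abs(d[...,0]-d[...,2])<25)&(d[...,0]<150))[215:260,335:395]*255
print("coaster left col",np.where(o.any(0))[0].min(),"rows",np.where(o[:, :365].any(1))[0][[0,-1]])'
```

```text
cap (374.47397769516726, 231.00123915737296) [ 0.5467 -0.2203] coaster [ 0.5482 -0.2209]
coaster left col 341 rows [215 253]
```

The cap sits within 2 mm of the coaster's centre, the coaster hasn't moved, and the rack is unchanged. I'll hand it in.

```bash
python3 -c '
from workcell import bot
print(bot.job_done())'
```

```text
the job is handed in; nothing more can be done
None
```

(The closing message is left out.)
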